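# Dock a lamp housing along the datum fence

## Robot

A 6-joint arm with a two-finger parallel gripper is mounted at the origin on a cart in front of the work surface, level with it; the furniture and walls round the work are solid. World frame = base frame: x ahead of the robot, y to its left, z up, the work surface at z = 0. Lengths are in m, angles in degrees, forces in N, time in s.
With the tool pointing down it reaches from about 0.4 to 0.825 m from the base axis. Payload 7 kg.
Tool frame: the origin (TCP) lies midway between the tips of the shut fingers; the grasp point (between the pads) lies 19 mm behind it; z points along the fingers, y is the line along which they close (so a half turn about z gives the same grasp; the last joint's range is limited). The gripper opens to 88 mm and grips with 3 to 60 N. Pads are 19 mm wide; open, the fingers measure 130 mm over their backs; the gripper's body (78 mm by 193 mm) begins 47 mm behind the grasp point.
Start: joints at [-59.525, 20.546, 0.682, 0, -70.136, -16.507], TCP at [0.163, -0.655, 0.227] pointing down, gripper open.
Joint ranges: [-176.03, 176.03], [-82.01, 121.73], [-58.28, 71.71], [-173.87, 95.51], [-174.79, -0.11], [-173.66, 173.66]. Speed limits (degrees/s): [136.94, 136.94, 172.46, 180, 180, 180].

## Interface

Orientations are given as [roll, pitch, yaw] about the fixed x, y, z axes, in that order (R = Rz(yaw) Ry(pitch) Rx(roll)).
In Python, from plant import r gives the robot as it stands. The module is installed in compiled form; this text tells all that it offers.
- The arm moves only by the tool play_rows, never from a script. Its argument "rows" is a list of rows, each an object with "slide": the shift along the tool's x, y, z as a fraction of full scale, a list of three; "delta_rot": the turn, a rotation vector about the tool's x, y, z as a fraction of full scale, a list of three; "fingers": the opening, from -1 (shut) to 1 (fully open). In form: [{"slide": [x, y, z], "delta_rot": [rx, ry, rz], "fingers": fingers}, ...]. A call has 1 to 8 rows; each row shifts and turns the commanded pose from where the row before left it, along the tool's axes as they then stand; what a row does not reach is not made up. Full scale, the value 1, is 0.15 m for a shift and 0.08 rad for a turn. A row lasts 1/8 s, in which the tool goes at most 62.5 mm and 10.7 degrees, less where a joint would pass 70% of its speed; a pose out of reach is approached as far as the arm can. A call with a number of a shift or a turn outside -1 to 1 is refused whole. A call with a gripper value outside its range is refused whole. The fingers move at their own pace and stop on an object; "squeeze" is the grip in N (left out, the last holds). Time passes only in rows, so rows that do not move let the fingers close. It gives the time, the measured TCP pose, the force, the opening and the grip force at its end, in the units of the state.
- r.get_state(): the state, without advancing time (a new reading comes with each control period).
- r.capture(name): name is "scene" or "top" or "wrist"; returns a dict with "image" (420x560x3 uint8, blue, green, red), "fx", "fy", "cx", "cy" (pixels), "R" (3x3) and "t" (3): a world point X has camera coordinates R X + t; the wrist camera has in their place "T_tool_cam" (4x4, takes a point from camera to tool coordinates, whose origin is the TCP and whose axes are the flange's). Camera axes: x right, y down, z forward; pixel columns grow to the right and rows downward; lengths in m; the calibration is good to about 2 mm. A picture is of the moment at which its call begins: read the wrist's pose just before it. There is no depth.
- r.close_job(): hands the job in; it is judged then, once.
The state is a dict: "time_s": time; "joints": joint angles; "qd": joint speeds; "joint_torque": joint torques, N m; "tcp_pos": TCP position; "eef_rot": TCP orientation; "contact_force": force on the tool from outside, world axes, zero at the start; "moment": the same for the moment, N m; "gripper_width": finger opening in m; "gripper_force": force on a finger pad.
Only numpy, scipy, OpenCV 4.12 (cv2) and the standard library are available. Lean on these libraries where they do the work, as an engineer would, in place of code of your own. Each camera call takes 0.05 s, during which the arm holds its last target. There are 200 camera calls.

## Task

Put the loose round lamp housing against the right-hand half of the aluminium fence, then slide it leftwards along the fence, keeping it against the fence and flat on the bench, into the test dock past the sprung roller, and press it home until you feel the rubber buffer at the end give a little. Push gently: do not crush the buffer or force the housing against the fence. Leave the housing standing in the dock, held in by the roller, and the other things where they lie.

Things in the scene. Friction and masses are not known exactly. Their poses are not given: they have to be found in the camera images.
- housing: round finned aluminium lamp housing standing on the bench, 60 mm diameter, 36 mm high plus a black boss (24 mm diameter, 4 mm high) on top; 0.21 to 0.35 kg. Origin: centre of its underside; z up. It turns about z freely as it is pushed, so its x and y axes mean nothing.
- fence: fixed straight aluminium fence, 24 mm thick, 380 mm long, 40 mm high. Origin: centre of its underside; y runs along it (to the robot's left, the way the housing must travel), x away from the robot, z up. The smooth guiding face is towards the robot at x = -12 mm: the housing touches it with its origin at x = -42 mm. The lane is the bare bench.
- dock_mouth (a point): point on the bench in the lane, at fence x = -42, y = 90 mm (axes as the fence): NOMINAL place of the roller of the grey docking head clamped on the fence. The head's real pose is not reported: the roller is up to 17 mm before or after this point along the fence, so the end must be felt (or seen).
- dock_roof (a point): point 54 mm above the bench, 28 mm beyond dock_mouth (moves with the fence, not the head): nominal front edge of the head's roof over the lane, 46 to 54 mm above the bench; so the housing can only be slid in. A clamp screw on the fence reaches 68 mm. The keeper block on the robot's side, 36 mm high, has its face at fence x = -94 mm and starts 18 mm before the roller.
- keeper (a joint): travel (m) of the sprung black roller, 18 mm diameter, 11 to 29 mm up, on the robot's side of the lane: 0 = fully out, 54 mm from the fence; grows to 6 mm towards the robot as the housing passes, then returns to 0. Preload 4 N, 400 N/m; passing takes a push of 5 to 10 N. First touch with the housing's origin 21 mm short of the roller's centre.
- buffer (a joint): travel (m) of the round rubber buffer (18 mm diameter, 20 mm up) on the dock's end wall: 0 free, 6 N for each mm pressed, hard stop at 6 mm. Home means pressed by 0.5 mm or more (3 N) for a moment; over 3 mm (18 N) it is crushed. The housing touches it with its origin 22.5 mm beyond the roller's centre, 1.7 mm after the roller is fully out again.
- masking_tape: bystander: yellowish masking-tape roll lying flat, 80 mm diameter, 30 mm high, to the right of the fence. Origin: centre of its underside.
- solder_spool: bystander: blue solder spool, 52 mm flange, 40 mm high, to the left of the fence. Origin: on its underside, within the outline.
- marker_pen: bystander: blue and white marker pen lying on the bench, 127 mm long, 17 mm thick, on the robot's side of the dock. Origin: its middle, on its underside.
- tweezers: bystander: steel tweezers lying on the bench, 116 mm long, 10 mm thick, on the robot's side to the left of the dock. Origin: their middle, on the underside.
- side_cutters: bystander: yellow-handled side cutters lying on the bench, 133 mm long, 12 mm thick, well to the right. Origin: their middle, on the underside.
Mind the look-alikes: they are no part of the job. Leave any red look-alike of the housing alone. Of the things that look like the part that bears keeper, the larger one is meant.

How it is judged:
By the outcome, as a careful person would: the job done as asked, in the order asked, and still so for the second after the job is handed in, with the robot touching nothing.
It also fails if it takes over 58 s, if anything falls off the work surface, if the arm or the gripper's body presses on something with over 40 N, if the wrist force passes 120 N, or if a joint passes its speed limit or range.

## Working session

There is one attempt and no reset: what is moved stays moved. The work goes in short steps, Python scripts to look and compute and a tool call to move; the robot and the scene stay as the last step left them, time stands still between calls to the robot, and variables do not carry over. Pictures are saved under pics/ and viewed, at most 10 in all, crops included, and the job is handed in when it is done.

Besides the shell and the picture viewer there is one more tool, called in YAML: its name, and indented under it one key for each argument. play_rows: Moves the arm, as the interface text tells. Shift numbers are shares of 0.15 m and turn numbers shares of 0.08 rad, none past 1 either way. Its arguments: {"type":"object","properties":{"rows":{"type":"array"},"squeeze":{"type":"number"}},"required":["rows"]}

```bash
mkdir -p pics; python3 - <<'E'
from plant import r
import cv2,pickle,numpy as np
s=r.get_state();print(s)
d={n:r.capture(n) for n in("top","scene")}
pickle.dump(d,open("caps.pkl","wb"))
for n in d:
    cv2.imwrite(f"pics/{n}0.png",cv2.resize(d[n]["image"],(800,600),interpolation=cv2.INTER_CUBIC))
    print(n,{k:np.round(v,4) for k,v in d[n].items() if k!="image"})
E
```

```text
{'time_s': 0.0, 'joints': array([-5.95243022e+01,  2.05912232e+01,  6.32625762e-01, -1.86308625e-02,
       -7.01370232e+01, -1.65086667e+01]), 'qd': array([0.09326541, 0.0248161 , 0.02319143, 0.0062752 , 0.02531946,
       0.07256083]), 'joint_torque': array([ 8.43229445e-04, -5.82723391e+01,  2.93057603e+01,  6.99736610e+00,
        6.83259394e-03, -1.50262285e-04]), 'tcp_pos': array([ 0.1627792 , -0.65455931,  0.22562106]), 'eef_rot': array([ 1.79903344e+02, -1.03818897e-02, -1.66039305e+02]), 'contact_force': array([-0.01859635,  0.35468726, -0.32926459]), 'moment': array([ 0.04888051, -0.00935513,  0.01239419]), 'gripper_force': 0.0, 'gripper_width': 0.08763995548562642}
top {'fx': np.float64(536.8022), 'fy': np.float64(536.8022), 'cx': np.float64(277.2331), 'cy': np.float64(214.8812), 'R': array([[ 0.0031, -0.9994,  0.0351],
       [-0.9927, -0.0073, -0.1202],
       [ 0.1204, -0.0345, -0.9921]]), 't': array([-0.0796,  0.4838,  1.721 ])}
scene {'fx': np.float64(417.5275), 'fy': np.float64(417.5275), 'cx': np.float64(278.9653), 'cy': np.float64(213.6035), 'R': array([[-0.7251, -0.6881, -0.025 ],
       [-0.2462,  0.293 , -0.9239],
       [ 0.6431, -0.6638, -0.3819]]), 't': array([0.2988, 0.2158, 0.8677])}
```

View pics/top0.png

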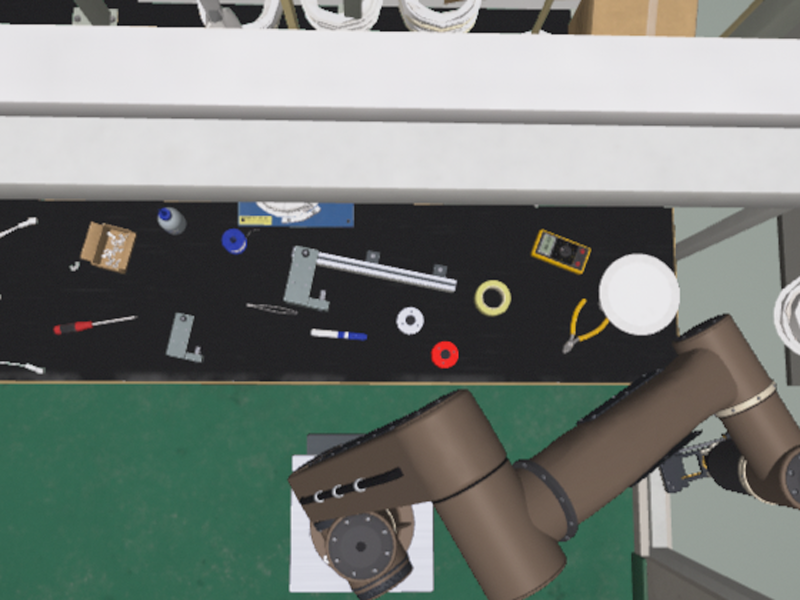

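View pics/scene0.png

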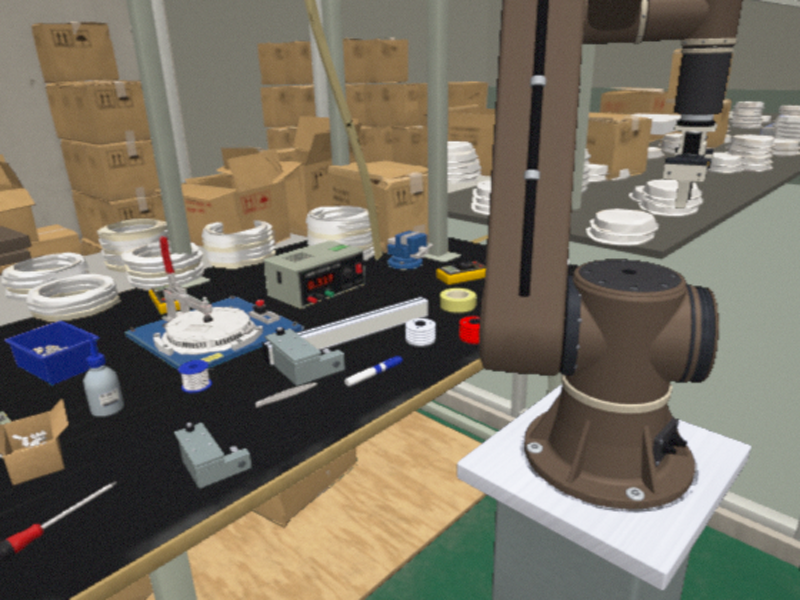

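The top view shows the white housing at about (410,320) and the fence running from (318,258) to (456,287). The head is at the fence's left end, about (303,278). The red look-alike at (445,354) and the smaller head at (183,338) are to be left alone.

```bash
cat > h.py <<'E'
import numpy as np,cv2,pickle
from scipy.spatial.transform import Rotation as Ro
def px2w(c,u,v,z):
    d=c["R"].T@np.array([(u-c["cx"])/c["fx"],(v-c["cy"])/c["fy"],1.]); o=-c["R"].T@c["t"]
    return o+d*(z-o[2])/d[2]
def wrist(r,name):
    s=r.get_state();c=r.capture("wrist")
    T=np.eye(4);T[:3,:3]=Ro.from_euler("xyz",s["eef_rot"],degrees=True).as_matrix();T[:3,3]=s["tcp_pos"]
    C=T@c["T_tool_cam"];c["R"]=C[:3,:3].T;c["t"]=-C[:3,:3].T@C[:3,3]
    pickle.dump(c,open(name+".pkl","wb"));return c
E
python3 - <<'E'
from h import *
d=pickle.load(open("caps.pkl","rb"));c=d["top"]
cv2.imwrite("pics/crop.png",cv2.resize(c["image"][160:260,190:340],(800,533),interpolation=cv2.INTER_CUBIC))
for n,u,v,z in[("housing",410,320,.04),("f left near top",318,265,.04),("f right near top",456,291,.04),("f far right",457,280,.04),("head",303,278,.05),("red",445,354,.04),("tape",493,298,.03)]:
    print(n,px2w(c,u*.7,v*.7,z).round(4))
E
```

```text
housing [ 0.4535 -0.1085  0.04  ]
f left near top [0.5781 0.1015 0.04  ]
f right near top [ 0.5208 -0.2137  0.04  ]
f far right [ 0.5463 -0.2161  0.04  ]
head [0.5463 0.1341 0.05  ]
red [ 0.3768 -0.1878  0.04  ]
tape [ 0.5067 -0.3     0.03  ]
```

View pics/crop.png

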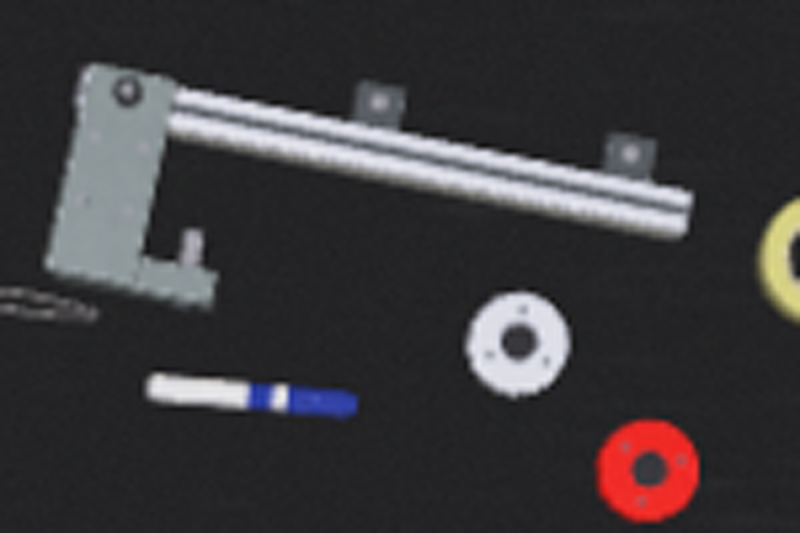

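The crop shows the housing boss at (519,341), the fence's far top edge from (175,88) to (692,190), the head's roof edge at x≈145-170, and the roller arm at about (191,248).

```bash
python3 - <<'E'
from h import *
d=pickle.load(open("caps.pkl","rb"));c=d["top"]
f=lambda u,v,z:px2w(c,190+u/5.333,160+v/5.333,z)[:2]
h=f(519,341,.04);a=f(175,88,.04);b=f(692,190,.04);n1=f(170,134,0);n2=f(686,239,0)
yd=(a-b)/np.linalg.norm(a-b);xd=np.array([yd[1],-yd[0]])
print("h",h,"yaw",np.degrees(np.arctan2(-yd[0],yd[1])),"near yaw",np.degrees(np.arctan2(*((n1-n2)*[-1,1]))))
O=b+yd*.19-xd*.012; print("O",O,"near pts x",[(p-O)@xd for p in(n1,n2)])
for n,u,v,z in[("roller",191,240,.035),("arm end",215,290,.036),("roof edge",150,200,.05),("roof fl",145,255,.05)]:
    p=f(u,v,z)-O;print(n,p@xd,p@yd)
p=h-O;print("h in fence",p@xd,p@yd,"xd",xd,"yd",yd)
E
```

```text
h [ 0.45374644 -0.10957737] yaw -10.788687688858463 near yaw -11.145146879146392
O [ 0.57127856 -0.02678111] near pts x [np.float64(-0.010106598944718347), np.float64(-0.012154244051363403)]
roller -0.07740489109910224 0.10454319593239512
arm end -0.10475957908210848 0.08399561533169557
roof edge -0.06017728279412562 0.13242713941932935
roof fl -0.09363776821655799 0.12855625627484543
h in fence -0.09995624142917597 -0.1033333015893075 xd [ 0.98232423 -0.18718737] yd [0.18718737 0.98232423]
```

play_rows:
  rows:
    - {"slide": [0, 0, 0], "delta_rot": [0, 0, 0.9], "fingers": 1}
    - {"slide": [0, 0, 0], "delta_rot": [0, 0, 0.9], "fingers": 1}
    - {"slide": [0, 0, 0], "delta_rot": [0, 0, 0.9], "fingers": 1}
    - {"slide": [0, 0, 0], "delta_rot": [0, 0, 0.9], "fingers": 1}
    - {"slide": [0, 0, 0], "delta_rot": [0, 0, 0.9], "fingers": 1}
    - {"slide": [0, 0, 0], "delta_rot": [0, 0, 0.9], "fingers": 1}

```text
time_s: 0.85
tcp_pos: [0.1628, -0.6548, 0.226]
eef_rot: [179.9, -0.0, 169.1]
contact_force: [0.2, -0.2, -0.3]
gripper_width: 0.0875
gripper_force: 0.0
```

play_rows:
  rows:
    - {"slide": [-0.11, 0.36, 0], "delta_rot": [0, 0, 0], "fingers": 1}
    - {"slide": [-0.11, 0.36, 0], "delta_rot": [0, 0, 0], "fingers": 1}
    - {"slide": [-0.11, 0.36, 0], "delta_rot": [0, 0, 0], "fingers": 1}
    - {"slide": [-0.11, 0.36, 0], "delta_rot": [0, 0, 0], "fingers": 1}
    - {"slide": [-0.11, 0.36, 0], "delta_rot": [0, 0, 0], "fingers": 1}
    - {"slide": [-0.11, 0.36, 0], "delta_rot": [0, 0, 0], "fingers": 1}
    - {"slide": [-0.11, 0.36, 0], "delta_rot": [0, 0, 0], "fingers": 1}

```text
time_s: 1.72
tcp_pos: [0.3475, -0.3036, 0.2265]
eef_rot: [180.0, 0.0, 169.2]
contact_force: [1.4, -0.3, -0.6]
gripper_width: 0.0874
gripper_force: 0.0
```

play_rows:
  rows:
    - {"slide": [-0.11, 0.36, 0], "delta_rot": [0, 0, 0], "fingers": 1}
    - {"slide": [-0.11, 0.36, 0], "delta_rot": [0, 0, 0], "fingers": 1}
    - {"slide": [-0.11, 0.36, 0], "delta_rot": [0, 0, 0], "fingers": 1}
    - {"slide": [-0.11, 0.36, 0], "delta_rot": [0, 0, 0], "fingers": 1}
    - {"slide": [0, 0, 0], "delta_rot": [0, 0, 0], "fingers": 1}
    - {"slide": [0, 0, 0], "delta_rot": [0, 0, 0], "fingers": 1}

```text
time_s: 2.48
tcp_pos: [0.452, -0.1053, 0.2262]
eef_rot: [-180.0, -0.1, 169.3]
contact_force: [-0.8, -0.8, -0.6]
gripper_width: 0.0877
gripper_force: 0.0
```

```bash
python3 - <<'E'
from h import *
from plant import r
c=wrist(r,"w1");cv2.imwrite("pics/w1.png",cv2.resize(c["image"],(800,600),interpolation=cv2.INTER_CUBIC))
s=r.get_state();print(s["time_s"],s["tcp_pos"],s["eef_rot"],s["joints"],c["T_tool_cam"])
E
```

```text
2.525 [ 0.45183242 -0.10580675  0.22631446] [-1.79990361e+02 -3.94811880e-02  1.69212613e+02] [ 1.12282323e+01  2.60495930e-01 -2.47521816e+01 -6.46893124e-03
 -6.50275380e+01 -1.12012883e+02] [[ 4.71416010e-04 -9.57684454e-01 -2.87819849e-01  7.87375461e-02]
 [ 9.99999877e-01  4.06346315e-04  2.85819077e-04 -7.10699251e-05]
 [-1.56769952e-04 -2.87819948e-01  9.57684527e-01 -1.57647955e-01]
 [ 0.00000000e+00  0.00000000e+00  0.00000000e+00  1.00000000e+00]]
```

View pics/w1.png

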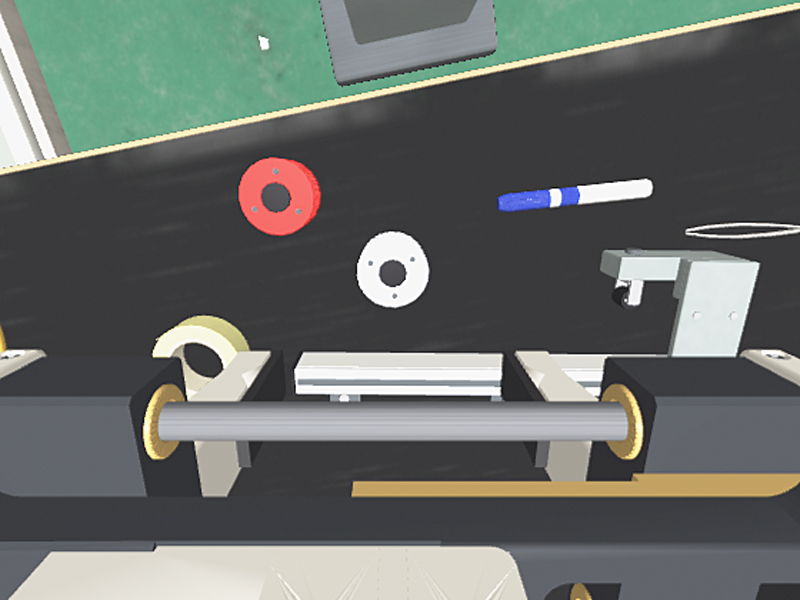

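The wrist view shows the boss at (392,272), the fence's near bottom edge at v≈352 and its right end at u≈295. The black roller is at about (622,296).

```bash
python3 - <<'E'
from h import *
c=pickle.load(open("w1.pkl","rb"))
O=np.array([.5713,-.0268]);xd=np.array([.9823,-.1872]);yd=np.array([.1872,.9823])
tcp=np.array([.45183,-.10581]);print("tcp f",(tcp-O)@xd,(tcp-O)@yd)
for n,u,v,z in[("boss",392,272,.04),("rim centre",393,269,.036),("fence nb L",297,352,0),("fence nb M",500,352,0),("fence nt",400,366,.04),("roller",622,296,.02),("roller bot",620,300,.011),("arm end",602,250,.036)]:
    p=px2w(c,u*.7,v*.7,z)[:2];print(n,p.round(4),((p-O)@xd).round(4),((p-O)@yd).round(4))
E
```

```text
tcp f -0.102564709 -0.099976307
boss [ 0.4527 -0.1058] -0.1017 -0.0998
rim centre [ 0.4513 -0.1047] -0.1033 -0.099
fence nb L [ 0.5228 -0.2129] -0.0128 -0.1919
fence nb M [ 0.5594 -0.0193] -0.0131 0.0051
fence nt [ 0.5371 -0.1146] -0.0171 -0.0926
roller [0.5163 0.0891] -0.0757 0.1036
roller bot [0.5233 0.0917] -0.0693 0.1074
arm end [0.4674 0.0665] -0.1195 0.0722
```

play_rows:
  rows:
    - {"slide": [0, 0, 0.29], "delta_rot": [0, 0, 0], "fingers": 1}
    - {"slide": [0, 0, 0.29], "delta_rot": [0, 0, 0], "fingers": 1}
    - {"slide": [0, 0, 0.29], "delta_rot": [0, 0, 0], "fingers": 1}
    - {"slide": [0, 0, 0.29], "delta_rot": [0, 0, 0], "fingers": 1}
    - {"slide": [0, 0, 0.15], "delta_rot": [0, 0, 0], "fingers": 1}
    - {"slide": [0, 0, 0.12], "delta_rot": [0, 0, 0], "fingers": 1}
    - {"slide": [0, 0, 0], "delta_rot": [0, 0, 0], "fingers": 1}

```text
time_s: 3.4
tcp_pos: [0.4509, -0.1068, 0.0111]
eef_rot: [-179.9, -0.2, 169.1]
contact_force: [-0.1, -0.5, 0.2]
gripper_width: 0.0877
gripper_force: 0.0
```

play_rows:
  rows:
    - {"slide": [0, 0, 0], "delta_rot": [0, 0, 0], "fingers": -1}
    - {"slide": [0, 0, 0], "delta_rot": [0, 0, 0], "fingers": -1}
    - {"slide": [0, 0, 0], "delta_rot": [0, 0, 0], "fingers": -1}
    - {"slide": [0, 0, 0], "delta_rot": [0, 0, 0], "fingers": -1}
    - {"slide": [0, 0, 0], "delta_rot": [0, 0, 0], "fingers": -1}
    - {"slide": [0, 0, 0], "delta_rot": [0, 0, 0], "fingers": -1}
  squeeze: 10

```text
time_s: 4.15
tcp_pos: [0.4527, -0.1054, 0.0126]
eef_rot: [180.0, 0.0, 169.2]
contact_force: [-0.7, -0.9, 6.9]
gripper_width: 0.0601
gripper_force: 10.0
```

play_rows:
  rows:
    - {"slide": [0, 0, -0.03], "delta_rot": [0, 0, 0], "fingers": -1}
    - {"slide": [0, 0, 0], "delta_rot": [0, 0, 0], "fingers": -1}
    - {"slide": [0, 0, 0], "delta_rot": [0, 0, 0], "fingers": -1}

```text
time_s: 4.53
tcp_pos: [0.4521, -0.1055, 0.0164]
eef_rot: [-180.0, -0.0, 169.2]
contact_force: [-0.2, 0.1, -2.0]
gripper_width: 0.0597
gripper_force: 10.0
```

```bash
cat > st.py <<'E'
from h import *
from plant import r
O=np.array([.5713,-.0268]);xd=np.array([.9823,-.1872]);yd=np.array([.1872,.9823])
s=r.get_state();p=s["tcp_pos"][:2]-O;f=s["contact_force"]
print(s["time_s"],"f",(p@xd).round(4),(p@yd).round(4),s["tcp_pos"].round(4),s["eef_rot"].round(2),"F",(f[:2]@xd).round(2),(f[:2]@yd).round(2),f[2].round(2),s["gripper_width"],s["gripper_force"])
E
python3 st.py;python3 st.py
```

```text
4.525 f -0.1023 -0.0996 [ 0.4521 -0.1055  0.0164] [-1.8000e+02 -2.0000e-02  1.6921e+02] F -0.23 0.1 -2.01 0.059681777540778254 9.999666810035706
4.525 f -0.1023 -0.0996 [ 0.4521 -0.1055  0.0164] [-1.8000e+02 -2.0000e-02  1.6921e+02] F -0.23 0.1 -2.01 0.059681777540778254 9.999666810035706
```

play_rows:
  rows:
    - {"slide": [-0.12, 0, 0], "delta_rot": [0, 0, 0], "fingers": -1}
    - {"slide": [-0.12, 0, 0], "delta_rot": [0, 0, 0], "fingers": -1}
    - {"slide": [-0.12, 0, 0], "delta_rot": [0, 0, 0], "fingers": -1}
    - {"slide": [0, 0, 0], "delta_rot": [0, 0, 0], "fingers": -1}
    - {"slide": [-0.013, 0, 0], "delta_rot": [0, 0, 0], "fingers": -1}
    - {"slide": [0, 0, 0], "delta_rot": [0, 0, 0], "fingers": -1}
    - {"slide": [0, 0, 0], "delta_rot": [0, 0, 0], "fingers": -1}

```text
time_s: 5.4
tcp_pos: [0.5069, -0.1159, 0.0166]
eef_rot: [180.0, -0.0, 169.2]
contact_force: [-0.4, -0.7, -2.0]
gripper_width: 0.0599
gripper_force: 10.0
```

```bash
python3 st.py
```

```text
5.4 f -0.0466 -0.0996 [ 0.5069 -0.1159  0.0166] [ 1.8000e+02 -1.0000e-02  1.6922e+02] F -0.24 -0.73 -2.0 0.05991477724827656 9.999682903289795
```

play_rows:
  rows:
    - {"slide": [-0.01, 0, 0], "delta_rot": [0, 0, 0], "fingers": -1}
    - {"slide": [0, 0, 0], "delta_rot": [0, 0, 0], "fingers": -1}
    - {"slide": [0, 0, 0], "delta_rot": [0, 0, 0], "fingers": -1}

```text
time_s: 5.78
tcp_pos: [0.5088, -0.1162, 0.0166]
eef_rot: [180.0, -0.0, 169.2]
contact_force: [0.2, 0.1, -3.2]
gripper_width: 0.0598
gripper_force: 10.0
```

```bash
python3 st.py
```

```text
5.775 f -0.0447 -0.0995 [ 0.5088 -0.1162  0.0166] [180.    -0.   169.22] F 0.23 0.11 -3.19 0.05975817673147832 9.99967709183693
```

play_rows:
  rows:
    - {"slide": [-0.007, 0, 0], "delta_rot": [0, 0, 0], "fingers": -1}
    - {"slide": [0, 0, 0], "delta_rot": [0, 0, 0], "fingers": -1}
    - {"slide": [0, 0, 0], "delta_rot": [0, 0, 0], "fingers": -1}

```text
time_s: 6.15
tcp_pos: [0.5088, -0.1164, 0.0162]
eef_rot: [-180.0, -0.1, 169.2]
contact_force: [-4.1, 0.9, -1.8]
gripper_width: 0.0596
gripper_force: 10.0
```

play_rows:
  rows:
    - {"slide": [-0.007, 0, 0], "delta_rot": [0, 0, 0], "fingers": -1}
    - {"slide": [0, 0, 0], "delta_rot": [0, 0, 0], "fingers": -1}
    - {"slide": [0, 0, 0], "delta_rot": [0, 0, 0], "fingers": -1}

```text
time_s: 6.52
tcp_pos: [0.5088, -0.1167, 0.016]
eef_rot: [-180.0, -0.2, 169.2]
contact_force: [-6.9, 2.1, -0.6]
gripper_width: 0.0595
gripper_force: 10.0
```

```bash
python3 st.py
```

```text
6.525 f -0.0446 -0.1 [ 0.5088 -0.1167  0.016 ] [-179.97   -0.2   169.18] F -7.14 0.78 -0.57 0.059492606743279275 9.99979242682457
```

play_rows:
  rows:
    - {"slide": [0.008, 0, 0], "delta_rot": [0, 0, 0], "fingers": -1}
    - {"slide": [0, 0, 0.018], "delta_rot": [0, 0, 0], "fingers": -1}
    - {"slide": [0, 0, 0], "delta_rot": [0, 0, 0], "fingers": -1}
    - {"slide": [0, 0, 0], "delta_rot": [0, 0, 0], "fingers": -1}

```text
time_s: 7.02
tcp_pos: [0.5088, -0.1165, 0.0135]
eef_rot: [-180.0, -0.1, 169.2]
contact_force: [-4.9, 1.0, -4.4]
gripper_width: 0.0596
gripper_force: 10.0
```

```bash
python3 st.py
```

```text
7.025 f -0.0446 -0.0998 [ 0.5088 -0.1165  0.0135] [-1.7998e+02 -9.0000e-02  1.6920e+02] F -5.04 0.04 -4.42 0.05963189183107216 9.999515265226364
```

play_rows:
  rows:
    - {"slide": [0.004, 0, 0.007], "delta_rot": [0, 0, 0], "fingers": -1}
    - {"slide": [0, 0, 0], "delta_rot": [0, 0, 0], "fingers": -1}
    - {"slide": [0, 0, 0], "delta_rot": [0, 0, 0], "fingers": -1}

```text
time_s: 7.4
tcp_pos: [0.5089, -0.1163, 0.0128]
eef_rot: [-180.0, -0.0, 169.2]
contact_force: [-5.2, -0.1, -2.8]
gripper_width: 0.0603
gripper_force: 10.0
```

```bash
python3 st.py
```

```text
7.4 f -0.0446 -0.0996 [ 0.5089 -0.1163  0.0128] [-1.7999e+02 -2.0000e-02  1.6921e+02] F -5.05 -1.05 -2.8 0.06028064487115221 9.99967709183693
```

play_rows:
  rows:
    - {"slide": [0.004, 0, 0.006], "delta_rot": [0, 0, 0], "fingers": -1}
    - {"slide": [0, 0, 0], "delta_rot": [0, 0, 0], "fingers": -1}
    - {"slide": [0, 0, 0], "delta_rot": [0, 0, 0], "fingers": -1}

```text
time_s: 7.78
tcp_pos: [0.509, -0.1163, 0.0126]
eef_rot: [-180.0, 0.1, 169.2]
contact_force: [-6.0, -0.7, 4.4]
gripper_width: 0.0597
gripper_force: 10.0
```

```bash
python3 st.py
```

```text
7.775 f -0.0445 -0.0996 [ 0.509  -0.1163  0.0126] [-1.8000e+02  6.0000e-02  1.6923e+02] F -5.72 -1.8 4.39 0.05971009886103468 10.000200122594833
```

play_rows:
  rows:
    - {"slide": [0, 0, 0], "delta_rot": [0, 0, 0], "fingers": 1}
    - {"slide": [0, 0, 0], "delta_rot": [0, 0, 0], "fingers": 1}
    - {"slide": [0, 0, 0], "delta_rot": [0, 0, 0], "fingers": 1}
    - {"slide": [0, 0, 0], "delta_rot": [0, 0, 0], "fingers": 1}

```text
time_s: 8.28
tcp_pos: [0.5089, -0.1161, 0.012]
eef_rot: [180.0, 0.0, 169.2]
contact_force: [-0.3, 0.2, 0.3]
gripper_width: 0.0868
gripper_force: 0.0
```

```bash
python3 st.py
```

```text
8.275 f -0.0446 -0.0994 [ 0.5089 -0.1161  0.012 ] [1.7999e+02 4.0000e-02 1.6923e+02] F -0.32 0.16 0.3 0.08675666299496944 0.0
```

play_rows:
  rows:
    - {"slide": [0, 0, -0.2], "delta_rot": [0, 0, 0], "fingers": 1}
    - {"slide": [0, 0, -0.3], "delta_rot": [0, 0, 0], "fingers": 1}
    - {"slide": [0.035, -0.22, 0], "delta_rot": [0, 0, 0.87], "fingers": -1}
    - {"slide": [0.035, -0.22, 0], "delta_rot": [0, 0, 0.87], "fingers": -1}
    - {"slide": [0, 0, 0], "delta_rot": [0, 0, 0.87], "fingers": -1}
    - {"slide": [0, 0, 0], "delta_rot": [0, 0, 0], "fingers": -1}
    - {"slide": [0, 0, 0], "delta_rot": [0, 0, 0], "fingers": -1}
    - {"slide": [0, 0, 0], "delta_rot": [0, 0, 0], "fingers": -1}

```text
time_s: 9.28
tcp_pos: [0.4839, -0.1779, 0.0869]
eef_rot: [180.0, 0.0, 157.3]
contact_force: [0.4, 0.6, 1.0]
gripper_width: 0.033
gripper_force: 0.0
```

```bash
python3 st.py; python3 - <<'E'
from h import *
from plant import r
c=wrist(r,"w2");cv2.imwrite("pics/w2.png",cv2.resize(c["image"],(800,600),interpolation=cv2.INTER_CUBIC))
E
```

```text
9.275 f -0.0576 -0.1648 [ 0.4839 -0.1779  0.0869] [180.     0.   157.33] F 0.31 0.63 0.97 0.03295316338899548 0.0
```

View pics/w2.png

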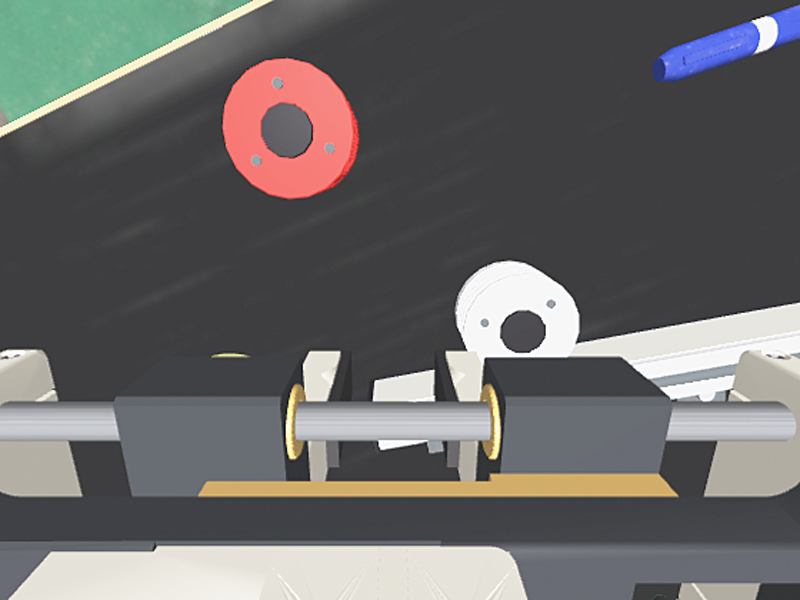

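The housing boss is at (523,331), with the housing standing next to the fence. The fingers are still closing.

```bash
python3 - <<'E'
from h import *
c=pickle.load(open("w2.pkl","rb"))
O=np.array([.5713,-.0268]);xd=np.array([.9823,-.1872]);yd=np.array([.1872,.9823])
for n,u,v,z in[("boss",523,331,.04),("fence nb",586,344,0),("fence nb",795,303,0),("red",287,131,.04)]:
    p=px2w(c,u*.7,v*.7,z)[:2];print(n,((p-O)@xd).round(4),((p-O)@yd).round(4))
E
```

```text
boss -0.0445 -0.0997
fence nb -0.0104 -0.0532
fence nb -0.0113 0.0711
red -0.1609 -0.1912
```

play_rows:
  rows:
    - {"slide": [0, 0, 0], "delta_rot": [0, 0, 0], "fingers": -1}
    - {"slide": [0, 0, 0], "delta_rot": [0, 0, 0], "fingers": -1}
    - {"slide": [0, 0, 0], "delta_rot": [0, 0, 0], "fingers": -1}
    - {"slide": [0, 0, 0], "delta_rot": [0, 0, 0], "fingers": -1}

```text
time_s: 9.82
tcp_pos: [0.4837, -0.1782, 0.0869]
eef_rot: [180.0, 0.0, 157.3]
contact_force: [-0.8, 0.2, -0.5]
gripper_width: 0.0004
gripper_force: 0.0
```

play_rows:
  rows:
    - {"slide": [0, 0, 0.25], "delta_rot": [0, 0, 0], "fingers": -1}
    - {"slide": [0, 0, 0.15], "delta_rot": [0, 0, 0], "fingers": -1}
    - {"slide": [0, 0, 0.1], "delta_rot": [0, 0, 0], "fingers": -1}
    - {"slide": [0, 0, 0], "delta_rot": [0, 0, 0], "fingers": -1}
    - {"slide": [0.0055, 0.026, 0], "delta_rot": [0, 0, 0], "fingers": -1}
    - {"slide": [0.0055, 0.026, 0], "delta_rot": [0, 0, 0], "fingers": -1}
    - {"slide": [0, 0, 0], "delta_rot": [0, 0, 0], "fingers": -1}

```text
time_s: 10.7
tcp_pos: [0.4857, -0.17, 0.0126]
eef_rot: [180.0, 0.1, 157.3]
contact_force: [0.9, 0.1, -0.0]
gripper_width: 0.0004
gripper_force: 0.0
```

```bash
python3 st.py
```

```text
10.7 f -0.0573 -0.1567 [ 0.4857 -0.17    0.0126] [1.7997e+02 7.0000e-02 1.5729e+02] F 0.82 0.27 -0.03 0.000393704391649278 0.0
```

play_rows:
  rows:
    - {"slide": [0.0055, 0.026, 0], "delta_rot": [0, 0, 0], "fingers": -1}
    - {"slide": [0.0055, 0.026, 0], "delta_rot": [0, 0, 0], "fingers": -1}
    - {"slide": [0.0055, 0.026, 0], "delta_rot": [0, 0, 0], "fingers": -1}

```text
time_s: 11.08
tcp_pos: [0.4874, -0.1583, 0.0119]
eef_rot: [180.0, 0.0, 157.3]
contact_force: [-1.0, -0.1, 0.1]
gripper_width: 0.0007
gripper_force: 0.0
```

```bash
python3 st.py
```

```text
11.075 f -0.0578 -0.1449 [ 0.4874 -0.1583  0.0119] [180.     0.   157.25] F -0.96 -0.3 0.12 0.0006790369232232979 0.0
```

play_rows:
  rows:
    - {"slide": [0, 0.027, 0], "delta_rot": [0, 0, 0], "fingers": -1}
    - {"slide": [0, 0.027, 0], "delta_rot": [0, 0, 0], "fingers": -1}
    - {"slide": [0, 0.027, 0], "delta_rot": [0, 0, 0], "fingers": -1}
    - {"slide": [0, 0.027, 0], "delta_rot": [0, 0, 0], "fingers": -1}

```text
time_s: 11.58
tcp_pos: [0.4936, -0.1434, 0.0119]
eef_rot: [-180.0, -0.0, 157.3]
contact_force: [-0.7, -0.6, 0.4]
gripper_width: 0.0008
gripper_force: 0.8
```

```bash
python3 st.py
```

```text
11.575 f -0.0545 -0.1291 [ 0.4936 -0.1434  0.0119] [-1.7999e+02 -1.0000e-02  1.5725e+02] F -0.56 -0.75 0.37 0.0008345597654279666 0.8137760683894157
```

play_rows:
  rows:
    - {"slide": [0, 0.027, 0], "delta_rot": [0, 0, 0], "fingers": -1}
    - {"slide": [0, 0.027, 0], "delta_rot": [0, 0, 0], "fingers": -1}
    - {"slide": [0, 0.027, 0], "delta_rot": [0, 0, 0], "fingers": -1}

```text
time_s: 11.95
tcp_pos: [0.4985, -0.1322, 0.0119]
eef_rot: [180.0, -0.0, 157.3]
contact_force: [-0.7, -1.0, 0.5]
gripper_width: 0.0003
gripper_force: 0.8
```

```bash
python3 st.py;  python3 - <<'E'
from h import *
from plant import r
c=wrist(r,"w3");cv2.imwrite("pics/w3.png",cv2.resize(c["image"][100:300,200:500],(800,533),interpolation=cv2.INTER_CUBIC))
E
```

```text
11.95 f -0.0518 -0.1172 [ 0.4985 -0.1322  0.0119] [180.    -0.   157.25] F -0.47 -1.08 0.47 0.0002633998741602725 0.7513445802032948
```

View pics/w3.png

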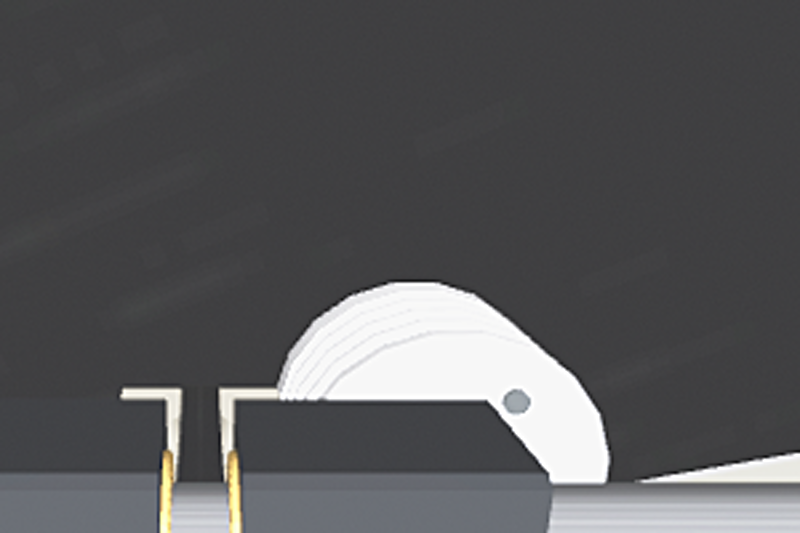

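play_rows:
  rows:
    - {"slide": [0, 0.027, 0], "delta_rot": [0, 0, 0], "fingers": -1}
    - {"slide": [0, 0.027, 0], "delta_rot": [0, 0, 0], "fingers": -1}
    - {"slide": [0, 0.027, 0], "delta_rot": [0, 0, 0], "fingers": -1}

```text
time_s: 12.38
tcp_pos: [0.5031, -0.121, 0.0119]
eef_rot: [-180.0, -0.0, 157.3]
contact_force: [-1.0, -1.9, 0.5]
gripper_width: 0.0005
gripper_force: 0.8
```

```bash
python3 st.py
```

```text
12.375 f -0.0493 -0.1053 [ 0.5031 -0.121   0.0119] [-180.     -0.    157.25] F -0.64 -2.08 0.53 0.0005176306240098216 0.777899231761694
```

play_rows:
  rows:
    - {"slide": [0.0055, 0.026, 0], "delta_rot": [0, 0, 0], "fingers": -1}
    - {"slide": [0.0055, 0.026, 0], "delta_rot": [0, 0, 0], "fingers": -1}
    - {"slide": [0.0055, 0.026, 0], "delta_rot": [0, 0, 0], "fingers": -1}

```text
time_s: 12.75
tcp_pos: [0.5054, -0.1092, 0.0119]
eef_rot: [180.0, 0.0, 157.3]
contact_force: [0.1, -1.3, -0.2]
gripper_width: 0.0004
gripper_force: 0.6
```

```bash
python3 st.py
```

```text
12.75 f -0.0493 -0.0933 [ 0.5054 -0.1092  0.0119] [180.     0.   157.26] F 0.3 -1.23 -0.22 0.00038777814217884327 0.6397536210715771
```

play_rows:
  rows:
    - {"slide": [0.008, 0.039, 0], "delta_rot": [0, 0, 0], "fingers": -1}
    - {"slide": [0.008, 0.039, 0], "delta_rot": [0, 0, 0], "fingers": -1}
    - {"slide": [0.008, 0.039, 0], "delta_rot": [0, 0, 0], "fingers": -1}
    - {"slide": [0.008, 0.039, 0], "delta_rot": [0, 0, 0], "fingers": -1}
    - {"slide": [0.008, 0.039, 0], "delta_rot": [0, 0, 0], "fingers": -1}
    - {"slide": [0.008, 0.039, 0], "delta_rot": [0, 0, 0], "fingers": -1}
    - {"slide": [0.008, 0.039, 0], "delta_rot": [0, 0, 0], "fingers": -1}

```text
time_s: 13.62
tcp_pos: [0.5135, -0.0681, 0.0119]
eef_rot: [-180.0, 0.0, 157.3]
contact_force: [-0.3, -1.1, 0.3]
gripper_width: 0.0003
gripper_force: 0.7
```

```bash
python3 st.py;  python3 - <<'E'
from h import *
from plant import r
c=wrist(r,"w4");a=c["image"][90:240,200:430];d=r.capture("top");b=d["image"][160:260,190:340]
pickle.dump(d,open("t4.pkl","wb"))
cv2.imwrite("pics/w4.png",np.vstack([cv2.resize(a,(460,300)),cv2.resize(b,(460,300),interpolation=cv2.INTER_CUBIC)]))
E
```

```text
13.625 f -0.0491 -0.0514 [ 0.5135 -0.0681  0.0119] [-180.      0.    157.25] F -0.08 -1.16 0.34 0.0003176695858664256 0.6806913949549198
```

View pics/w4.png

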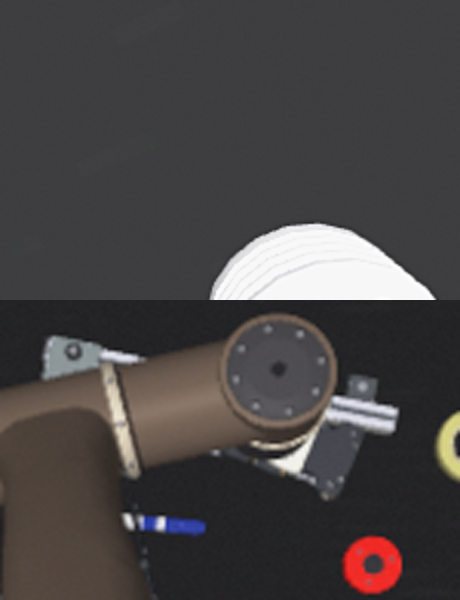

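The pusher still holds the housing. The arc of its lower rim peaks at native wrist pixel (355,202), and the dock area is hidden by the arm from above.

```bash
python3 - <<'E'
from h import *
O=np.array([.5713,-.0268]);xd=np.array([.9823,-.1872]);yd=np.array([.1872,.9823])
tx=np.array([np.cos(np.radians(157.25)),np.sin(np.radians(157.25))])
for n,u,v in(("w3",353.7,205.7),("w4",355,202)):
    c=pickle.load(open(n+".pkl","rb"));p=px2w(c,u,v,0.0)[:2]-.03*tx-O;print(n,p@xd,p@yd)
E
```

```text
w3 -0.042442957126421904 -0.07184510108074992
w4 -0.04177472621572091 -0.0050410920446970365
```

play_rows:
  rows:
    - {"slide": [0.008, 0.039, 0], "delta_rot": [0, 0, 0], "fingers": -1}
    - {"slide": [0.008, 0.039, 0], "delta_rot": [0, 0, 0], "fingers": -1}
    - {"slide": [0.008, 0.039, 0], "delta_rot": [0, 0, 0], "fingers": -1}
    - {"slide": [0.008, 0.039, 0], "delta_rot": [0, 0, 0], "fingers": -1}
    - {"slide": [0.008, 0.039, 0], "delta_rot": [0, 0, 0], "fingers": -1}
    - {"slide": [0.008, 0.039, 0], "delta_rot": [0, 0, 0], "fingers": -1}

```text
time_s: 14.48
tcp_pos: [0.5204, -0.0329, 0.0119]
eef_rot: [-180.0, -0.0, 157.3]
contact_force: [-0.9, -2.3, 0.8]
gripper_width: 0.0004
gripper_force: 0.8
```

```bash
python3 st.py
```

```text
14.475 f -0.0489 -0.0155 [ 0.5204 -0.0329  0.0119] [-180.     -0.    157.26] F -0.51 -2.4 0.77 0.000440710905001234 0.7962748780846596
```

play_rows:
  rows:
    - {"slide": [0.008, 0.039, 0], "delta_rot": [0, 0, 0], "fingers": -1}
    - {"slide": [0.008, 0.039, 0], "delta_rot": [0, 0, 0], "fingers": -1}
    - {"slide": [0.008, 0.039, 0], "delta_rot": [0, 0, 0], "fingers": -1}
    - {"slide": [0.008, 0.039, 0], "delta_rot": [0, 0, 0], "fingers": -1}
    - {"slide": [0.008, 0.039, 0], "delta_rot": [0, 0, 0], "fingers": -1}
    - {"slide": [0.008, 0.039, 0], "delta_rot": [0, 0, 0], "fingers": -1}

```text
time_s: 15.22
tcp_pos: [0.5273, 0.0022, 0.0119]
eef_rot: [-180.0, 0.0, 157.3]
contact_force: [-0.5, -1.1, -0.6]
gripper_width: 0.0002
gripper_force: 0.8
```

```bash
python3 st.py
```

```text
15.225 f -0.0486 0.0203 [0.5273 0.0022 0.0119] [-180.      0.    157.26] F -0.27 -1.2 -0.64 0.00016551455191226363 0.7841687835752964
```

play_rows:
  rows:
    - {"slide": [0.004, 0.0195, 0], "delta_rot": [0, 0, 0], "fingers": -1}
    - {"slide": [0.004, 0.0195, 0], "delta_rot": [0, 0, 0], "fingers": -1}
    - {"slide": [0.004, 0.0195, 0], "delta_rot": [0, 0, 0], "fingers": -1}
    - {"slide": [0.004, 0.0195, 0], "delta_rot": [0, 0, 0], "fingers": -1}

```text
time_s: 15.72
tcp_pos: [0.5295, 0.0136, 0.0119]
eef_rot: [-180.0, -0.0, 157.2]
contact_force: [-0.4, -1.8, 2.2]
gripper_width: 0.0004
gripper_force: 0.8
```

```bash
python3 st.py
```

```text
15.725 f -0.0486 0.0319 [0.5295 0.0136 0.0119] [-1.8000e+02 -1.0000e-02  1.5724e+02] F -0.08 -1.84 2.15 0.00036030266847180347 0.811908021569252
```

play_rows:
  rows:
    - {"slide": [0.0027, 0.013, 0], "delta_rot": [0, 0, 0], "fingers": -1}
    - {"slide": [0.0027, 0.013, 0], "delta_rot": [0, 0, 0], "fingers": -1}
    - {"slide": [0.0027, 0.013, 0], "delta_rot": [0, 0, 0], "fingers": -1}
    - {"slide": [0.0027, 0.013, 0], "delta_rot": [0, 0, 0], "fingers": -1}

```text
time_s: 16.23
tcp_pos: [0.5311, 0.0215, 0.0119]
eef_rot: [-180.0, -0.0, 157.3]
contact_force: [-0.9, -1.9, 0.6]
gripper_width: 0.0005
gripper_force: 0.8
```

```bash
python3 st.py
```

```text
16.225 f -0.0485 0.0399 [0.5311 0.0215 0.0119] [-180.     -0.    157.25] F -0.5 -2.06 0.61 0.0005172653986230195 0.8372562378644943
```

play_rows:
  rows:
    - {"slide": [0.0027, 0.013, 0], "delta_rot": [0, 0, 0], "fingers": -1}
    - {"slide": [0.0027, 0.013, 0], "delta_rot": [0, 0, 0], "fingers": -1}
    - {"slide": [0.0027, 0.013, 0], "delta_rot": [0, 0, 0], "fingers": -1}
    - {"slide": [0.0027, 0.013, 0], "delta_rot": [0, 0, 0], "fingers": -1}

```text
time_s: 16.73
tcp_pos: [0.5308, 0.0279, 0.0117]
eef_rot: [-179.8, -0.1, 157.2]
contact_force: [-4.6, -7.3, 6.6]
gripper_width: 0.0006
gripper_force: 4.8
```

```bash
python3 st.py
```

```text
16.725 f -0.05 0.0461 [0.5308 0.0279 0.0117] [-1.7983e+02 -1.4000e-01  1.5723e+02] F -3.17 -8.04 6.55 0.0005688420629612263 4.827427715063095
```

play_rows:
  rows:
    - {"slide": [0.0027, 0.013, 0], "delta_rot": [0, 0, 0], "fingers": -1}
    - {"slide": [0.0027, 0.013, 0], "delta_rot": [0, 0, 0], "fingers": -1}
    - {"slide": [0, 0, 0], "delta_rot": [0, 0, 0], "fingers": -1}

```text
time_s: 17.1
tcp_pos: [0.5315, 0.0319, 0.0117]
eef_rot: [-179.8, -0.1, 157.2]
contact_force: [-3.8, -7.1, 5.9]
gripper_width: 0.0008
gripper_force: 4.1
```

```bash
python3 st.py
```

```text
17.1 f -0.0501 0.0502 [0.5315 0.0319 0.0117] [-1.7984e+02 -1.4000e-01  1.5723e+02] F -2.43 -7.71 5.92 0.0007889249864324246 4.143093824386597
```

play_rows:
  rows:
    - {"slide": [0.0027, 0.013, 0], "delta_rot": [0, 0, 0], "fingers": -1}
    - {"slide": [0.0027, 0.013, 0], "delta_rot": [0, 0, 0], "fingers": -1}
    - {"slide": [0, 0, 0], "delta_rot": [0, 0, 0], "fingers": -1}

```text
time_s: 17.48
tcp_pos: [0.5323, 0.0359, 0.0116]
eef_rot: [-179.8, -0.1, 157.2]
contact_force: [-4.5, -5.2, 4.0]
gripper_width: 0.0007
gripper_force: 3.8
```

```bash
python3 st.py
```

```text
17.475 f -0.05 0.0543 [0.5323 0.0359 0.0116] [-1.7984e+02 -1.4000e-01  1.5723e+02] F -3.48 -5.93 4.02 0.0007329097788998035 3.765711933374405
```

play_rows:
  rows:
    - {"slide": [0.0027, 0.013, 0], "delta_rot": [0, 0, 0], "fingers": -1}
    - {"slide": [0.0027, 0.013, 0], "delta_rot": [0, 0, 0], "fingers": -1}
    - {"slide": [0, 0, 0], "delta_rot": [0, 0, 0], "fingers": -1}

```text
time_s: 17.85
tcp_pos: [0.5331, 0.04, 0.0116]
eef_rot: [-179.9, -0.1, 157.2]
contact_force: [-5.1, -4.4, 4.2]
gripper_width: 0.0004
gripper_force: 3.3
```

```bash
python3 st.py
```

```text
17.85 f -0.05 0.0584 [0.5331 0.04   0.0116] [-1.7986e+02 -1.3000e-01  1.5723e+02] F -4.17 -5.23 4.24 0.00037100192596787966 3.2579851895570755
```

play_rows:
  rows:
    - {"slide": [0.0027, 0.013, 0], "delta_rot": [0, 0, 0], "fingers": -1}
    - {"slide": [0.0027, 0.013, 0], "delta_rot": [0, 0, 0], "fingers": -1}
    - {"slide": [0, 0, 0], "delta_rot": [0, 0, 0], "fingers": -1}

```text
time_s: 18.23
tcp_pos: [0.5341, 0.0441, 0.0115]
eef_rot: [-179.9, -0.1, 157.2]
contact_force: [-2.6, -2.4, 2.3]
gripper_width: 0.0005
gripper_force: 2.5
```

```bash
python3 st.py
```

```text
18.225 f -0.0498 0.0627 [0.5341 0.0441 0.0115] [-1.7988e+02 -1.2000e-01  1.5723e+02] F -2.14 -2.83 2.25 0.00047155994405595817 2.535495087504387
```

play_rows:
  rows:
    - {"slide": [0.0027, 0.013, 0], "delta_rot": [0, 0, 0], "fingers": -1}
    - {"slide": [0.0027, 0.013, 0], "delta_rot": [0, 0, 0], "fingers": -1}
    - {"slide": [0, 0, 0], "delta_rot": [0, 0, 0], "fingers": -1}

```text
time_s: 18.6
tcp_pos: [0.5364, 0.0489, 0.0118]
eef_rot: [180.0, -0.0, 157.3]
contact_force: [-1.1, -0.5, -0.2]
gripper_width: 0.0001
gripper_force: 0.7
```

```bash
python3 st.py
```

```text
18.6 f -0.0485 0.0678 [0.5364 0.0489 0.0118] [179.99  -0.   157.25] F -0.96 -0.72 -0.19 0.00010492757141282612 0.6830918043851852
```

play_rows:
  rows:
    - {"slide": [0.0027, 0.013, 0], "delta_rot": [0, 0, 0], "fingers": -1}
    - {"slide": [0.0027, 0.013, 0], "delta_rot": [0, 0, 0], "fingers": -1}
    - {"slide": [0, 0, 0], "delta_rot": [0, 0, 0], "fingers": -1}

```text
time_s: 18.98
tcp_pos: [0.5379, 0.0532, 0.0121]
eef_rot: [179.9, 0.1, 157.3]
contact_force: [0.6, 0.0, -0.2]
gripper_width: 0.0003
gripper_force: 0.0
```

```bash
python3 st.py
```

```text
18.975 f -0.0478 0.0724 [0.5379 0.0532 0.0121] [1.7995e+02 5.0000e-02 1.5728e+02] F 0.56 0.14 -0.19 0.00030678403243777024 0.0
```

play_rows:
  rows:
    - {"slide": [0.002, 0.01, 0], "delta_rot": [0, 0, 0], "fingers": -1}
    - {"slide": [0.002, 0.01, 0], "delta_rot": [0, 0, 0], "fingers": -1}
    - {"slide": [0, 0, 0], "delta_rot": [0, 0, 0], "fingers": -1}

```text
time_s: 19.35
tcp_pos: [0.5379, 0.0558, 0.0119]
eef_rot: [180.0, 0.0, 157.3]
contact_force: [0.2, -0.5, 0.5]
gripper_width: 0.0004
gripper_force: 0.0
```

```bash
python3 st.py
```

```text
19.35 f -0.0483 0.0749 [0.5379 0.0558 0.0119] [1.7999e+02 1.0000e-02 1.5726e+02] F 0.34 -0.46 0.48 0.0004303701041782495 0.0
```

play_rows:
  rows:
    - {"slide": [0.002, 0.01, 0], "delta_rot": [0, 0, 0], "fingers": -1}
    - {"slide": [0.002, 0.01, 0], "delta_rot": [0, 0, 0], "fingers": -1}
    - {"slide": [0, 0, 0], "delta_rot": [0, 0, 0], "fingers": -1}

```text
time_s: 19.73
tcp_pos: [0.5384, 0.0588, 0.0119]
eef_rot: [180.0, 0.0, 157.3]
contact_force: [-0.5, -0.3, -0.1]
gripper_width: 0.0002
gripper_force: 0.0
```

```bash
python3 st.py
```

```text
19.725 f -0.0483 0.0779 [0.5384 0.0588 0.0119] [180.     0.   157.26] F -0.46 -0.4 -0.13 0.0002136218922580095 0.0
```

play_rows:
  rows:
    - {"slide": [0.0014, 0.0065, 0], "delta_rot": [0, 0, 0], "fingers": -1}
    - {"slide": [0.0014, 0.0065, 0], "delta_rot": [0, 0, 0], "fingers": -1}
    - {"slide": [0, 0, 0], "delta_rot": [0, 0, 0], "fingers": -1}

```text
time_s: 20.1
tcp_pos: [0.5387, 0.0607, 0.0119]
eef_rot: [-180.0, -0.0, 157.3]
contact_force: [-0.3, -0.2, -0.5]
gripper_width: 0.0
gripper_force: 0.0
```

```bash
python3 st.py
```

```text
20.1 f -0.0484 0.0798 [0.5387 0.0607 0.0119] [-180.     -0.    157.26] F -0.21 -0.24 -0.46 2.6241770167184024e-06 0.0
```

play_rows:
  rows:
    - {"slide": [0.0014, 0.0065, 0], "delta_rot": [0, 0, 0], "fingers": -1}
    - {"slide": [0, 0, 0], "delta_rot": [0, 0, 0], "fingers": -1}

```text
time_s: 20.35
tcp_pos: [0.539, 0.0616, 0.0119]
eef_rot: [180.0, 0.0, 157.3]
contact_force: [0.1, -0.1, -0.9]
gripper_width: 0.0004
gripper_force: 0.0
```

```bash
python3 st.py
```

```text
20.35 f -0.0483 0.0808 [0.539  0.0616 0.0119] [180.     0.   157.26] F 0.09 -0.12 -0.92 0.00038531331414620414 0.0
```

play_rows:
  rows:
    - {"slide": [0.0014, 0.0065, 0], "delta_rot": [0, 0, 0], "fingers": -1}
    - {"slide": [0, 0, 0], "delta_rot": [0, 0, 0], "fingers": -1}

```text
time_s: 20.6
tcp_pos: [0.5391, 0.0626, 0.0119]
eef_rot: [-180.0, -0.0, 157.3]
contact_force: [0.2, -0.7, 0.7]
gripper_width: 0.0006
gripper_force: 0.1
```

play_rows:
  rows:
    - {"slide": [0.0014, 0.0065, 0], "delta_rot": [0, 0, 0], "fingers": -1}
    - {"slide": [0, 0, 0], "delta_rot": [0, 0, 0], "fingers": -1}

```text
time_s: 20.85
tcp_pos: [0.5391, 0.0635, 0.0119]
eef_rot: [-180.0, -0.0, 157.3]
contact_force: [-1.3, -0.9, -0.8]
gripper_width: 0.0006
gripper_force: 0.5
```

```bash
python3 st.py
```

```text
20.85 f -0.0485 0.0827 [0.5391 0.0635 0.0119] [-1.7998e+02 -1.0000e-02  1.5725e+02] F -1.16 -1.12 -0.78 0.0006283800321959693 0.48725657165050507
```

play_rows:
  rows:
    - {"slide": [0.0014, 0.0065, 0], "delta_rot": [0, 0, 0], "fingers": -1}
    - {"slide": [0, 0, 0], "delta_rot": [0, 0, 0], "fingers": -1}

```text
time_s: 21.1
tcp_pos: [0.5393, 0.0643, 0.0119]
eef_rot: [-180.0, -0.0, 157.2]
contact_force: [-0.8, -2.5, 0.8]
gripper_width: 0.0006
gripper_force: 1.1
```

```bash
python3 st.py
```

```text
21.1 f -0.0485 0.0835 [0.5393 0.0643 0.0119] [-1.7998e+02 -2.0000e-02  1.5725e+02] F -0.33 -2.57 0.83 0.0005936176068797725 1.0875381901860237
```

play_rows:
  rows:
    - {"slide": [0.0014, 0.0065, 0], "delta_rot": [0, 0, 0], "fingers": -1}
    - {"slide": [0, 0, 0], "delta_rot": [0, 0, 0], "fingers": -1}

```text
time_s: 21.35
tcp_pos: [0.5391, 0.065, 0.0118]
eef_rot: [-179.9, -0.0, 157.2]
contact_force: [-1.1, -4.0, 0.7]
gripper_width: 0.0005
gripper_force: 2.7
```

```bash
python3 st.py
```

```text
21.35 f -0.0488 0.0842 [0.5391 0.065  0.0118] [-1.7994e+02 -4.0000e-02  1.5724e+02] F -0.3 -4.09 0.72 0.00048651342658695575 2.67164446413517
```

play_rows:
  rows:
    - {"slide": [0.0014, 0.0065, 0], "delta_rot": [0, 0, 0], "fingers": -1}
    - {"slide": [0, 0, 0], "delta_rot": [0, 0, 0], "fingers": -1}

```text
time_s: 21.6
tcp_pos: [0.539, 0.0656, 0.0118]
eef_rot: [-179.9, -0.1, 157.2]
contact_force: [-2.7, -6.5, 2.2]
gripper_width: 0.0005
gripper_force: 3.7
```

```bash
python3 st.py
```

```text
21.6 f -0.049 0.0847 [0.539  0.0656 0.0118] [-1.7990e+02 -6.0000e-02  1.5724e+02] F -1.41 -6.84 2.24 0.0005344116948906107 3.673722892999649
```

play_rows:
  rows:
    - {"slide": [0.0014, 0.0065, 0], "delta_rot": [0, 0, 0], "fingers": -1}
    - {"slide": [0, 0, 0], "delta_rot": [0, 0, 0], "fingers": -1}

```text
time_s: 21.85
tcp_pos: [0.5388, 0.0661, 0.0117]
eef_rot: [-179.9, -0.1, 157.2]
contact_force: [-2.5, -8.1, 4.0]
gripper_width: 0.0005
gripper_force: 4.9
```

```bash
python3 st.py
```

```text
21.85 f -0.0493 0.0851 [0.5388 0.0661 0.0117] [-1.7985e+02 -9.0000e-02  1.5723e+02] F -0.9 -8.46 4.04 0.0005462240294085405 4.857223033905029
```

play_rows:
  rows:
    - {"slide": [0.001, 0.005, 0], "delta_rot": [0, 0, 0], "fingers": -1}
    - {"slide": [0, 0, 0], "delta_rot": [0, 0, 0], "fingers": -1}
    - {"slide": [0, 0, 0], "delta_rot": [0, 0, 0], "fingers": -1}

```text
time_s: 22.22
tcp_pos: [0.5387, 0.0664, 0.0117]
eef_rot: [-179.8, -0.1, 157.2]
contact_force: [-3.4, -11.4, 3.7]
gripper_width: 0.0006
gripper_force: 5.8
```

```bash
python3 st.py
```

```text
22.225 f -0.0495 0.0854 [0.5387 0.0664 0.0117] [-1.7981e+02 -1.1000e-01  1.5722e+02] F -1.26 -11.83 3.71 0.0005733865398477319 5.814725607633591
```

play_rows:
  rows:
    - {"slide": [-0.0027, -0.013, 0], "delta_rot": [0, 0, 0], "fingers": -1}
    - {"slide": [-0.0027, -0.013, 0], "delta_rot": [0, 0, 0], "fingers": -1}
    - {"slide": [-0.0055, -0.026, 0], "delta_rot": [0, 0, 0], "fingers": -1}
    - {"slide": [-0.02, -0.1, 0], "delta_rot": [0, 0, 0], "fingers": -1}
    - {"slide": [-0.02, -0.1, 0], "delta_rot": [0, 0, 0], "fingers": -1}
    - {"slide": [0, 0, 0], "delta_rot": [0, 0, 0], "fingers": -1}

```text
time_s: 22.98
tcp_pos: [0.5321, 0.029, 0.0119]
eef_rot: [-180.0, -0.0, 157.2]
contact_force: [0.3, -0.4, -0.3]
gripper_width: 0.0007
gripper_force: 0.0
```

play_rows:
  rows:
    - {"slide": [0, 0, -0.3], "delta_rot": [0, 0, 0], "fingers": -1}
    - {"slide": [0, 0, -0.3], "delta_rot": [0, 0, 0], "fingers": -1}
    - {"slide": [0, 0, -0.3], "delta_rot": [0, 0, 0], "fingers": -1}
    - {"slide": [0, 0, -0.3], "delta_rot": [0, 0, 0], "fingers": -1}
    - {"slide": [0, 0, 0], "delta_rot": [0, 0, 0], "fingers": -1}
    - {"slide": [0, 0, 0], "delta_rot": [0, 0, 0], "fingers": -1}

```text
time_s: 23.72
tcp_pos: [0.5323, 0.0303, 0.1917]
eef_rot: [180.0, -0.0, 157.2]
contact_force: [-0.3, -0.9, -0.3]
gripper_width: 0.0008
gripper_force: 0.0
```

```bash
python3 st.py;  python3 - <<'E'
from h import *
from plant import r
c=wrist(r,"w5");b=r.capture("scene")["image"][190:300,150:320]
cv2.imwrite("pics/w5.png",np.vstack([cv2.resize(c["image"][60:270,260:560],(420,294)),cv2.resize(b,(420,272),interpolation=cv2.INTER_CUBIC)]))
E
```

```text
23.725 f -0.049 0.0488 [0.5323 0.0303 0.1917] [ 1.7997e+02 -1.0000e-02  1.5723e+02] F -0.09 -0.91 -0.29 0.0007762178292759242 0.0
```

View pics/w5.png

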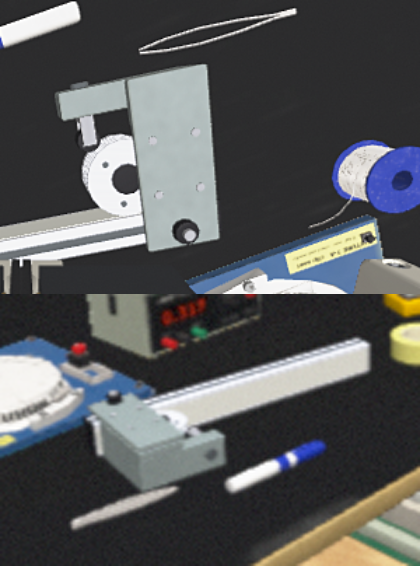

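The housing stands in the dock against the fence, boss at crop pixel (127,180). The roller at (88,135) is behind its widest part, and the other things have not moved.

```bash
python3 -c "
from plant import r
print(r.close_job())"
```

```text
the job is handed in; nothing more can be done
None
```

The housing is standing in the dock, past the roller and held by it. I pressed it against the buffer with a push of about 11 N until it gave, then backed the arm off clear and handed the job in at about 24 s. I got no verdict back.

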